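# Park the bench tools in the locking rack

### The job

Put the two tools away for the night: take the thick desoldering pump and the slim driver out of their slanted rests and stand each upright, handle up, in the socket of the tool rack that fits it, pushed in until its collar sits on the rack; lower them in, do not drop them. With both tools in, swing the rack's hinged steel hasp over between them, fully down until it lies in its catch with the staple through its slot, let go, and leave the meter, solder spool and circuit board where they are.

Things in the scene. Friction and masses are not known exactly. Their poses are not given: they have to be found in the camera images.
- pump: thick desoldering pump, loose, straight, round, 143 mm long, about 80 g. Origin: centre of its pointed lower end; z axis along it to the handle's end. 7 mm point to z = 10 mm, cone to 26, 18 mm thick shank to 58, black collar 38 mm in diameter 58 to 64, handle 20 mm in diameter (bare aluminium with black bands) 64 to 143. Starts in its rest, leaning 30 degrees; grip the handle
- driver: slim driver, loose, straight, round, 143 mm long, about 60 g. Origin: centre of its pointed lower end; z axis along it to the handle's end. 7 mm point to z = 10 mm, cone to 26, 12 mm thick shank to 58, black collar 38 mm in diameter 58 to 64, handle 14 mm in diameter (black with a steel end) 64 to 143. Starts in its rest, leaning 30 degrees; grip the handle
- pump_rest: fixed rest: dark steel base 100 x 80 x 8 mm with a square aluminium sleeve 40 x 40 mm, 66 mm long, bore 21 mm, leaning 30 degrees from vertical in the rest's x-z plane, upper end towards the rest's -x (roughly to the robot). Origin: centre of the base's underside; sleeve mouth at (-11, 0, 75.7) mm. The pump starts in it, collar on the mouth
- driver_rest: fixed rest: dark steel base 100 x 80 x 8 mm with a square aluminium sleeve 40 x 40 mm, 66 mm long, bore 15 mm, leaning 30 degrees from vertical in the rest's x-z plane, upper end towards the rest's -x (roughly to the robot). Origin: centre of the base's underside; sleeve mouth at (-11, 0, 75.7) mm. The driver starts in it, collar on the mouth
- rack: fixed white plastic block 150 x 180 x 70 mm (x, y, z). Origin: centre of its underside. Two upright sockets in its top at x = 0: wide at y = +52 mm, narrow at y = -52 mm. On top: hinge lugs at x = -62 (18 mm high, y within 22 mm); catch at x = 37 to 73, y within 20: steel pad 9 mm high, wire staple at x = 49 to 60 reaching 26 mm above the block. The hasp swings in the plane y = 0
- wide_socket (a point): centre of the mouth of the wide socket (bore 21.5 mm, 64 mm deep, 2 mm chamfer), on the rack's top face; axes as the rack
- narrow_socket (a point): centre of the mouth of the narrow socket (bore 15.5 mm, 64 mm deep, 2 mm chamfer), on the rack's top face; axes as the rack
- hasp (a joint): rad: 0 = closed, level along the rack's +x; 1.57 upright; stop 1.95, leaning to the rack's -x; starts 1.6 to 1.9. Stiff (0.1 N m), stays where left, no spring. Steel strip 22 mm wide, 4 thick, 136 long; cross plate 75 wide at 44 to 80 mm from the hinge, slot for the staple at 105 to 128. Closed, its upper face is 14 mm above the block and its plate just over the tools' collars
- hasp_hinge (a point): centre of the hasp's hinge axis, 12 mm above the rack's top at the rack's x = -62 mm, y = 0; axes as the rack (the hinge axis is its y axis)
- hasp_tip (a point): middle of the free end of the hasp, 136 mm from the hinge; its x axis points along the hasp away from the hinge, its z axis is the face that is uppermost when closed
- meter: bystander: orange and black multimeter lying on the bench, 90 x 160 x 45 mm; origin: centre of its underside
- spool: bystander: spool of solder wire standing on its flange, 54 mm diameter, 42 mm high; origin: centre of its underside
- board: bystander: red circuit board with parts on it, 80 x 110 mm, 24 mm high; origin: centre of its underside
Things that resemble listed ones, but are neither listed nor needed, are in the scene too. Leave any red look-alike of the rack alone. Leave any yellow look-alike of the driver alone.

How it is judged:
On the way, in this order (a step that is already met when the one before it is completed fails the run):
1. one of the tools stands fully in its own socket, the hasp still open (value of joint hasp above 0.6 rad and ((z of pump in the frame of wide_socket below -0.054 m and horizontal distance between pump and wide_socket below 0.006 m and angle between pump's own z axis and vertical below 0.09 rad) or (z of driver in the frame of narrow_socket below -0.054 m and horizontal distance between driver and narrow_socket below 0.006 m and angle between driver's own z axis and vertical below 0.09 rad))), for 0.2 s.
2. both tools stand fully in their own sockets and are let go, the hasp still open (value of joint hasp above 0.6 rad and contact force between each of pump, driver and the fingers below 0.3 N and z of pump in the frame of wide_socket below -0.054 m and horizontal distance between pump and wide_socket below 0.006 m and angle between each of pump, driver's own z axis and vertical below 0.09 rad and z of driver in the frame of narrow_socket below -0.054 m and horizontal distance between driver and narrow_socket below 0.006 m), for 0.2 s.
3. the hasp is swung down into its catch with both tools in (value of joint hasp below 0.05 rad and z of pump in the frame of wide_socket below -0.054 m and horizontal distance between pump and wide_socket below 0.006 m and angle between each of pump, driver's own z axis and vertical below 0.09 rad and z of driver in the frame of narrow_socket below -0.054 m and horizontal distance between driver and narrow_socket below 0.006 m), for 0.2 s.
At the end, for the whole second after the job is handed in: The pump stands in the wide socket and the driver in the narrow one, each upright within 5 degrees, its collar within 4 mm of the rack's top and its lower end within 6 mm of the socket's axis; the hasp is within 0.05 rad (3 degrees) of fully closed; everything released and at rest (all of step 3 and linear speed of each of pump, driver below 0.02 m/s and contact force between each of pump, driver and the fingers below 0.3 N); the robot touches nothing.
It fails at once if the pump is dropped (moves faster than 0.7 m/s while the fingers do not hold it) (linear speed of pump above 0.7 m/s and contact force between pump and the fingers below 0.3 N).
It fails at once if the driver is dropped (moves faster than 0.7 m/s while the fingers do not hold it) (linear speed of driver above 0.7 m/s and contact force between driver and the fingers below 0.3 N).
It fails at once if the meter is pushed more than 20 mm from its place (distance of meter from where it was at the start of the episode above 0.02 m).
It fails at once if the spool is pushed more than 20 mm from its place (distance of spool from where it was at the start of the episode above 0.02 m).
It fails at once if the board is pushed more than 20 mm from its place (distance of board from where it was at the start of the episode above 0.02 m).
It also fails if it takes over 72 s, if anything falls off the work surface, if the arm or the gripper's body presses on something with over 40 N, if the wrist force passes 120 N, or if a joint passes its speed limit or range.

### The arm

A 6-joint arm with a two-finger parallel gripper is mounted at the origin on the work surface. World frame = base frame: x ahead of the robot, y to its left, z up, the work surface at z = 0. Lengths are in m, angles in rad, forces in N, time in s.
With the tool pointing down it reaches from about 0.4 to 0.825 m from the base axis. Payload 7 kg.
Tool frame: the origin (TCP) lies at the very end of the fingers, on their centre line; the grasp point (between the pads) lies 19 mm behind it (arm.grasp_offset is the distance from the TCP to the grasp point, in m); z points along the fingers, y is the line along which they close (so a half turn about z gives the same grasp; the last joint's range is limited). The gripper opens to 88 mm and grips with 3 to 60 N. Pads are 19 mm wide; open, the fingers measure 130 mm over their backs; the gripper's body (78 mm by 193 mm) begins 47 mm behind the grasp point.
Start: joints at [1.605, 0.359, 0.012, 0, -1.224, -0.288], TCP at [0.169, 0.653, 0.227] pointing down, gripper open.
Joint ranges: [-3.07, 3.07], [-1.43, 2.12], [-1.02, 1.25], [-3.03, 1.67], [-3.05, -0], [-3.03, 3.03]. Speed limits (rad/s): [2.39, 2.39, 3.01, 3.14, 3.14, 3.14].

### API

Orientations are given as [roll, pitch, yaw] about the fixed x, y, z axes, in that order (R = Rz(yaw) Ry(pitch) Rx(roll)).
In Python, from station import get_state, cams, arm, nets gives the robot as it stands.
- The arm moves only by the shell command python3 -m creep 'ROWS' [FORCE]. ROWS is a JSON object of lists of equal length, an entry for each row: "translation": the shift along the world's x, y, z in mm, a list of three; "spin": the turn about the world's z in rad; "gripper": the opening, from 0 (shut) to 1 (fully open). In form: {"translation": [[dx, dy, dz], ...], "spin": [spin, ...], "gripper": [gripper, ...]}. A call has 1 to 8 rows; each row shifts and turns the commanded pose from where the row before left it; what a row does not reach is not made up. A row lasts 1/10 s, in which the tool goes at most 50 mm and 8.59 degrees, less where a joint would pass 70% of its speed; a pose out of reach is approached as far as the arm can. A call is refused whole if a number of a shift passes 50 or a number of a turn 0.15, either way. A call with a gripper value outside its range is refused whole. The fingers move at their own pace and stop on an object; FORCE is the grip in N (left out, the last holds). Time passes only in rows, so rows that do not move let the fingers close. It gives the time, the measured TCP pose, the force, the opening and the grip force at its end, in the units of the state.
- get_state(): the state, without advancing time (a new reading comes with each control period).
- cams.grab_frame(name): name is "scene" or "top"; returns a dict with "img" (480x640x3 uint8, red, green, blue), "mtx" (3x3 intrinsics, pixels), "R" (3x3) and "t" (3): a world point X has camera coordinates R X + t. Camera axes: x right, y down, z forward; pixel columns grow to the right and rows downward; lengths in m; the calibration is good to about 2 mm. A picture is of the moment at which its call begins. There is no depth.
- arm.job_done(): hands the job in; it is judged then, once.
Trained networks look in the newest picture that a camera, given by its name, has taken for a name from the list of things; names that differ only in an ending like _2 or _b are one class to them, and where a whole thing is asked for, a point or a joint stands for the part that bears it (a point fixed in the world has none). Each returns a list of dicts, best first, with "confidence" (0 to 1); they miss things now and then, are a little off and sometimes report something else, mostly with a low value. They report only what shows in the picture. A call takes as long as a camera call. They do not tell look-alikes from the thing itself.
- nets.search_frame(camera, label): "centre" ([x, y, z] in m, in world coordinates, good to about 4 mm: the middle of the surface that is visible of it).
- nets.pinpoint(camera, label): "centre" ([x, y, z] in m, in world coordinates, good to about 4 mm: a listed point, or the origin of a listed thing).
The state is a dict: "t": time; "q": joint angles; "qd": joint speeds; "joint_efforts": joint torques, N m; "eef_pos": TCP position; "ee_rot": TCP orientation; "force": force on the tool from outside, world axes, zero at the start; "moment": the same for the moment, N m; "width": finger opening in m; "gripper_force": force on a finger pad.
Only numpy, scipy, OpenCV 4.12 (cv2) and the standard library are available. Lean on these libraries where they do the work, as an engineer would, in place of code of your own. Each camera call takes 0.05 s, during which the arm holds its last target. There are 200 camera calls.

## Working session

There is one attempt and no reset: what is moved stays moved. The work goes in short steps, Python scripts to look and compute and a shell command to move; the robot and the scene stay as the last step left them, time stands still between calls to the robot, and variables do not carry over. Pictures are saved under pics/ and viewed, at most 10 in all, crops included, and the job is handed in when it is done.

```bash
mkdir -p pics; cat > h.py <<'E'
import numpy as np, cv2
from station import get_state, cams, arm, nets
def grab(c,name=None,box=None,scale=1):
    f=cams.grab_frame(c)
    if name:
        im=f["img"]
        if box: im=im[box[1]:box[3],box[0]:box[2]]
        im=cv2.resize(im,None,fx=scale,fy=scale,interpolation=cv2.INTER_CUBIC)
        cv2.imwrite("pics/"+name,im[:,:,::-1])
    return f
def proj(f,X):
    c=np.atleast_2d(X)@np.array(f["R"]).T+np.array(f["t"]); p=c@np.array(f["mtx"]).T
    return (p[:,:2]/p[:,2:]).round(1)
def ray(f,uv,z):
    R=np.array(f["R"]);t=np.array(f["t"]);o=-R.T@t
    d=R.T@np.linalg.solve(np.array(f["mtx"]),[uv[0],uv[1],1.]); return o+d*(z-o[2])/d[2]
E
python3 - <<'E'
from h import *
F={c:grab(c,c+"0.png") for c in("scene","top")}
s=get_state();print(s["eef_pos"],s["ee_rot"],s["width"])
for l in "pump driver pump_rest driver_rest rack wide_socket narrow_socket hasp_hinge hasp_tip meter spool board".split():
  for c in F:
    for d in nets.pinpoint(c,l): print(l,c,np.round(d["centre"],4),round(d["confidence"],2),proj(F[c],d["centre"])[0])
E
```

```text
[0.16942314 0.65295627 0.22572984] [ 3.14012866e+00 -1.68504504e-04 -2.53903614e-01] 0.08772124392780273
pump scene [ 0.6223  0.2473 -0.0012] 0.65 [445.4 288.7]
pump top [0.6404 0.2568 0.0218] 0.51 [228.4 186.4]
pump top [ 0.6444 -0.2671  0.0263] 0.38 [434.9 183.2]
driver scene [ 0.6573 -0.4376  0.0317] 0.6 [ 89.3 346.9]
driver top [ 0.6614 -0.4316  0.0316] 0.77 [500.4 175.8]
driver top [ 0.6456 -0.2647  0.0235] 0.46 [433.7 183. ]
pump_rest scene [ 0.6231  0.2505 -0.0011] 0.71 [447.  288.7]
pump_rest top [6.283e-01 2.542e-01 5.000e-04] 0.78 [230.7 192.8]
driver_rest scene [ 0.6287 -0.259  -0.0018] 0.73 [198.4 331.2]
driver_rest scene [0.5465 0.4741 0.0012] 0.54 [522.1 251.9]
driver_rest top [ 0.631  -0.2611  0.0008] 0.81 [430.8 190.5]
rack scene [ 0.3717  0.2169 -0.0026] 0.89 [391.  226.6]
rack scene [ 0.2785 -0.3112  0.0007] 0.83 [179.  232.1]
rack scene [ 0.6384 -0.0076 -0.0027] 0.78 [328.8 313.9]
rack scene [ 6.246e-01  2.517e-01 -1.000e-04] 0.48 [447.9 288.7]
rack top [ 0.6415 -0.0053  0.002 ] 0.97 [331.3 187. ]
rack top [0.3758 0.2185 0.0017] 0.84 [243.2 291. ]
rack top [ 0.2756
[... 1296 characters left out ...]
1 [412.8 210. ]
hasp_tip top [ 0.34   -0.2824  0.0834] 0.84 [450.1 304.3]
hasp_tip top [0.4432 0.2369 0.0797] 0.71 [231.2 261.8]
hasp_tip top [ 0.5741 -0.0202  0.2185] 0.62 [339.6 196.2]
meter scene [0.55   0.4717 0.0029] 0.72 [522.2 252.3]
meter scene [ 0.6234  0.2494 -0.    ] 0.43 [446.7 288.4]
meter top [0.551  0.4671 0.003 ] 0.75 [147.  222.7]
spool scene [ 5.440e-01 -4.796e-01 -5.000e-04] 0.95 [ 84.  317.8]
spool top [0.6232 0.043  0.072 ] 0.73 [312.  188.4]
spool top [ 0.5442 -0.4775 -0.0007] 0.64 [516.7 223.5]
board scene [ 0.3808 -0.1149 -0.003 ] 0.76 [261.2 246.3]
board scene [ 6.255e-01  2.510e-01 -5.000e-04] 0.49 [447.8 289.2]
board top [ 0.3818 -0.1119 -0.0043] 0.55 [374.2 288.1]
```

View pics/scene0.png

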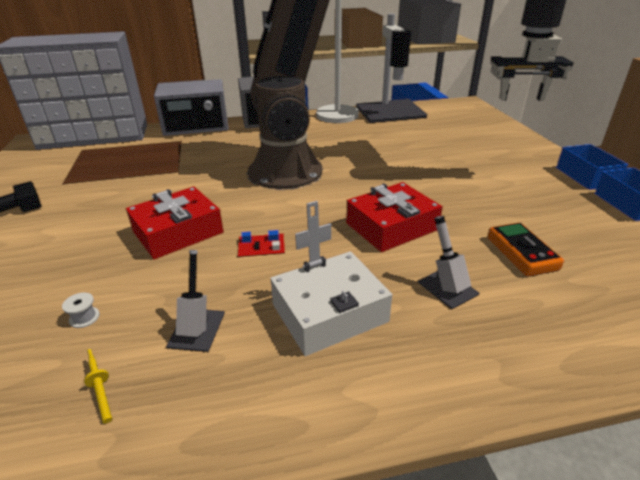

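View pics/top0.png

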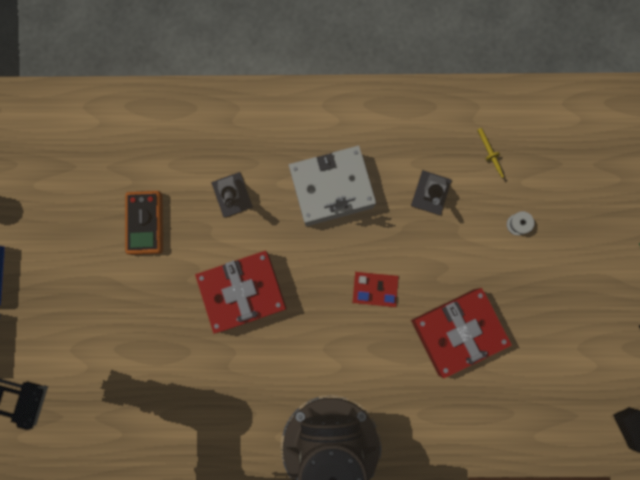

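```bash
python3 - <<'E'
from h import *
T=cams.grab_frame("top")["img"];S=cams.grab_frame("scene")["img"]
np.savez("f0.npz",T=T,S=S)
c=lambda im,x,y,w,h,s:cv2.resize(im[y:y+h,x:x+w],(w*s,h*s),interpolation=cv2.INTER_CUBIC)
t=np.hstack([c(T,205,165,50,50,5),c(T,405,165,50,50,5),c(T,282,137,100,100,2)[:,:200]]) if 0 else None
a=np.hstack([c(T,205,160,65,75,4),c(T,400,160,65,75,4),c(T,285,142,65,75,4)[:, :]])
b=np.hstack([c(S,410,210,75,100,3)[:300],c(S,160,245,75,100,3)[:300],c(S,260,245,110,100,3)])
w=780;im=np.zeros((600,w,3),np.uint8);im[:300,:a.shape[1]]=a[:,:w];im[300:,:b.shape[1]]=b[:,:w]
cv2.imwrite("pics/c1.png",im[:,:,::-1])
E
```

```text
(no output)
```

View pics/c1.png

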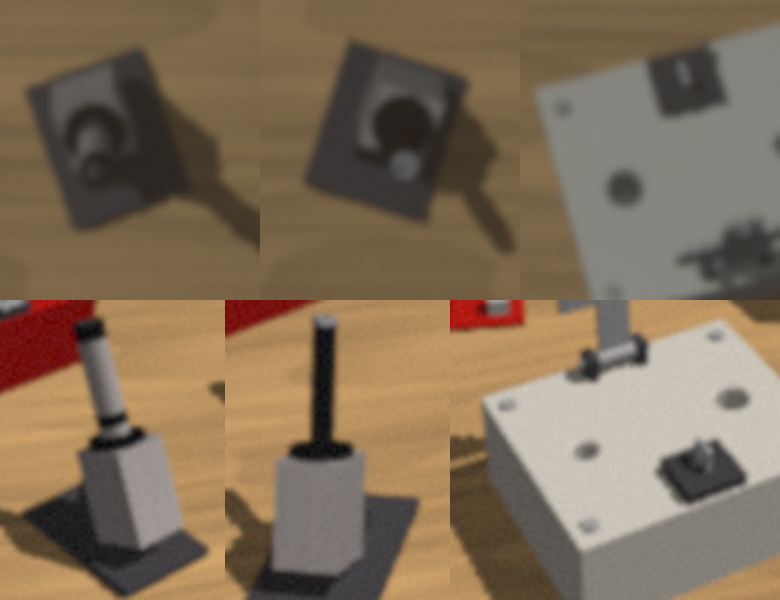

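```bash
cat > fit.py <<'E'
from h import *
from scipy.optimize import least_squares
def fit(model,views,x0):
    def P(x):
        c,s=np.cos(x[2]),np.sin(x[2]);R=np.array([[c,-s,0],[s,c,0],[0,0,1]]);return lambda m:np.asarray(m)@R.T+[x[0],x[1],0]
    def res(x):
        return np.concatenate([(proj_(f,P(x)(m))-p).ravel() for f,m,p in views])
    r=least_squares(res,x0,loss="soft_l1");return r.x,res(r.x).reshape(-1,2).round(1),P(r.x)
def proj_(f,X):
    c=np.atleast_2d(X)@np.array(f["R"]).T+np.array(f["t"]); p=c@np.array(f["mtx"]).T
    return p[:,:2]/p[:,2:]
E
python3 - <<'E'
from fit import *
F={c:cams.grab_frame(c) for c in("scene","top")}
T,S=F["top"],F["scene"]
base=[[50,40,8],[50,-40,8],[-50,-40,8],[-50,40,8],[-53.5,0,149.3]]
base=np.array(base)/1e3
out={}
for n,pt,ps,x0 in (("pump",[(211.3,182),(240.5,172.5),(252.5,207.5),(225,217.5),(228.8,202)],(440,218),[.628,.254,.3]),("driver",[(422.5,170.5),(452.5,180),(441.2,215.5),(410.8,205.8),(435.8,201.2)],(193.3,251.7),[.63,-.26,-.3])):
    for v in ([(T,base,pt)],[(T,base,pt),(S,base[-1:],[ps])]):
        x,r,P=fit(None,v,x0);print(n,x.round(4),r.tolist());
    print(" end",P(base[-1]).round(4)," mouth",P([-.011,0,.0757]).round(4),"lean dir",(-np.cos(x[2])).round(3),(-np.sin(x[2])).round(3))
rc=np.array([[75,90,70],[75,-90,70],[-75,-90,70],[-75,90,70]])/1e3
sk=np.array([[0,52,70],[0,-52,70]])/1e3
pt=[(288.8,164),(361,147),(376,205),(304,223)]
ps=[(388.7,294.5),(305,329)] # 
# scene: corners from mosaic (260+(u-450)/3,245+(v-300)/3)
q=lambda u,v:(260+(u-450)/3,245+(v-300)/3)
sc=[(390,292),q(582,550),q(483,400),q(725,318)]
st=[(311,188.8),(351.5,178)];ss=[q(735,398),q(587,450)]
for v in ([(T,rc,pt),(T,sk,st)],[(S,rc[1:],sc[1:]),(S,sk,ss)],[(T,rc,pt),(T,sk,st),(S,rc[1:],sc[1:]),(S,sk,ss)]):
    x,r,P=fit(None,v,[.64,-.005,.28]);print("rack",x.round(4),r.tolist(),P(sk).round(4).tolist(),P([-.062,0,.082]).round(4))
E
```

```text
pump [0.6224 0.2496 0.3402] [[-0.2, -0.3], [-0.0, -1.1], [0.5, -0.2], [-1.6, 0.3], [0.6, 1.6]]
pump [0.6232 0.2502 0.3353] [[-0.4, -0.8], [-0.1, -1.4], [0.2, -0.4], [-2.0, -0.1], [0.3, 1.3], [-1.2, -1.4]]
 end [0.5727 0.2326 0.1493]  mouth [0.6129 0.2466 0.0757] lean dir -0.944 -0.329
driver [ 0.6239 -0.2617 -0.3363] [[0.2, -0.8], [-0.1, -0.5], [-0.5, 0.4], [-0.1, 0.1], [0.4, 0.6]]
driver [ 0.6244 -0.2617 -0.3377] [[0.2, -1.1], [-0.0, -0.6], [-0.5, 0.2], [-0.1, -0.1], [0.4, 0.4], [-0.1, -2.4]]
 end [ 0.574  -0.244   0.1493]  mouth [ 0.6141 -0.2581  0.0757] lean dir -0.944 0.331
rack [ 0.6338 -0.0062  0.2402] [[0.4, 0.0], [-1.1, -0.3], [-0.7, -0.4], [-0.3, -0.7], [0.5, 0.5], [1.1, 1.1]] [[0.6214, 0.0443, 0.07], [0.6462, -0.0567, 0.07]] [ 0.5736 -0.021   0.082 ]
rack [ 0.6389 -0.0041  0.26  ] [[0.3, 0.6], [0.2, -0.7], [0.1, 0.4], [-0.6, -0.1], [-0.1, -0.2]] [[0.6255, 0.0461, 0.07], [0.6523, -0.0544, 0.07]] [ 0.579  -0.0201  0.082 ]
rack [ 0.6363 -0.0046  0.2563] [[-0.5, -0.3], [-2.4, -1.7], [-1.0, -2.1], [-0.3, -1.3], [-0.1, -0.2], [0.3, -0.2], [-0.5, -0.6], [-0.2, -1.7], [-0.3, -0.3], [-1.2, -0.8], [-0.6, -1.2]] [[0.6232, 0.0457, 0.07], [0.6495, -0.0549, 0.07]] [ 0.5764 -0.0203  0.082 ]
```

Candidates: white rack scene (330,300), with red look-alikes at (175,218) and (393,213). Black driver at (193,285), with the yellow one at (97,385). Pump at (447,255). The crop confirms the white rack, the black driver with steel end, and the aluminium pump with its black bands. The wide socket is on the +y side.

```bash
python3 -m creep '{"translation":[[35,-35,0],[35,-35,0],[35,-35,0],[35,-35,0],[35,-35,0],[35,-35,0]],"spin":[0.1,0.1,0.1,0.1,0.1,0.09],"gripper":[1,1,1,1,1,1]}'
python3 -m creep '{"translation":[[35,-35,0],[35,-35,0],[35,-35,0],[35,-35,0],[35,-35,0],[31,-31,0],[0,0,0]],"spin":[0,0,0,0,0,0,0],"gripper":[1,1,1,1,1,1,1]}'; python3 -c "
from h import *;s=get_state();print(s['eef_pos'],s['ee_rot'])"
```

```text
t: 2.1
eef_pos: [0.3805, 0.4419, 0.2269]
ee_rot: [-3.141, -0.0, 0.341]
force: [1.2, 1.2, 1.1]
width: 0.0877
gripper_force: 0.0
t: 2.8
eef_pos: [0.5883, 0.2335, 0.2261]
ee_rot: [3.141, 0.0, 0.332]
force: [-0.5, 0.5, -0.3]
width: 0.0877
gripper_force: 0.0
[0.5883001  0.23349297 0.22606308] [3.14061525e+00 4.19976810e-04 3.31514037e-01]
```

```bash
python3 -m creep '{"translation":[[-3,3,-30],[0,0,-30],[0,0,-30],[0,0,-27],[0,0,0],[0,0,0],[0,0,0],[0,0,0]],"spin":[0,0,0,0,0,0,0,0],"gripper":[1,1,1,1,1,0,0,0]}' 15
python3 -m creep '{"translation":[[0,0,0],[0,0,0],[0,0,0]],"spin":[0,0,0],"gripper":[0,0,0]}'; python3 -c "
from h import *
S=grab('scene');T=grab('top')
im=np.hstack([cv2.resize(f['img'][y:y+100,x:x+80],None,fx=5,fy=5,interpolation=2) for f,x,y in((S,410,200),(T,190,145))])
cv2.imwrite('pics/p1.png',im[:,:,::-1])"
```

```text
t: 3.6
eef_pos: [0.5833, 0.2411, 0.1114]
ee_rot: [-3.141, -0.003, 0.337]
force: [0.2, 1.7, -0.5]
width: 0.0691
gripper_force: 0.0
t: 3.9
eef_pos: [0.5826, 0.2404, 0.11]
ee_rot: [-3.141, -0.001, 0.336]
force: [-1.0, -0.1, -0.2]
width: 0.045
gripper_force: 0.0
```

View pics/p1.png

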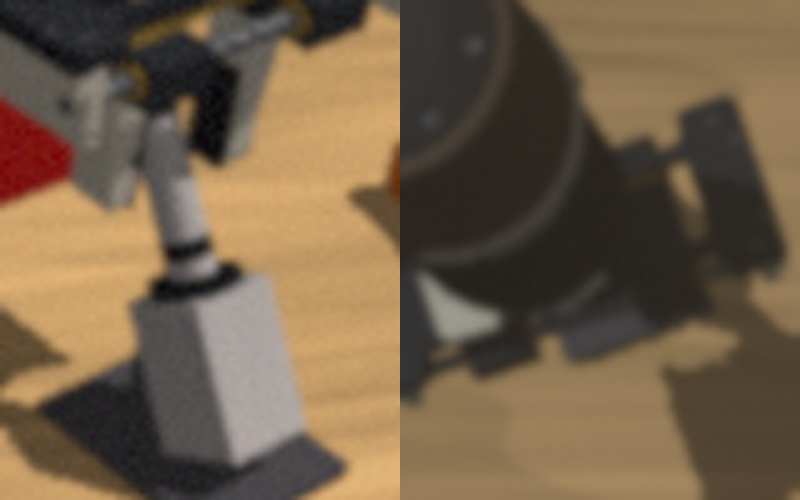

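```bash
python3 -m creep '{"translation":[[2,-4,0],[0,0,0],[0,0,0],[0,0,0],[0,0,0],[0,0,0]],"spin":[0,0,0,0,0,0],"gripper":[0,0,0,0,0,0]}'
```

```text
t: 4.6
eef_pos: [0.5844, 0.2363, 0.1095]
ee_rot: [3.142, 0.0, 0.336]
force: [-0.3, -0.7, -0.2]
width: 0.0192
gripper_force: 15.0
```

```bash
python3 -m creep '{"translation":[[-5,-2,9],[-9,-3,16],[-9,-3,16],[-8,-3,15],[-8,-3,15],[0,0,10],[0,0,0],[0,0,0]],"spin":[0,0,0,0,0,0,0,0],"gripper":[0,0,0,0,0,0,0,0]}';python3 -c "
from h import *
S=grab('scene');T=grab('top')
im=np.hstack([cv2.resize(f['img'][y:y+120,x:x+80],None,fx=5,fy=5,interpolation=2) for f,x,y in((S,390,180),(T,190,145))])
cv2.imwrite('pics/p2.png',im[:,:,::-1])
for c in('scene','top'):print(nets.pinpoint(c,'pump')[:2])"
```

```text
t: 5.4
eef_pos: [0.5455, 0.2225, 0.1906]
ee_rot: [-3.141, -0.0, 0.336]
force: [0.7, -0.3, -0.8]
width: 0.0195
gripper_force: 15.0
[{'centre': [0.6018, 0.2403, 0.1049], 'confidence': 0.84}, {'centre': [0.6475, -0.0529, 0.0673], 'confidence': 0.56}]
[]
```

View pics/p2.png

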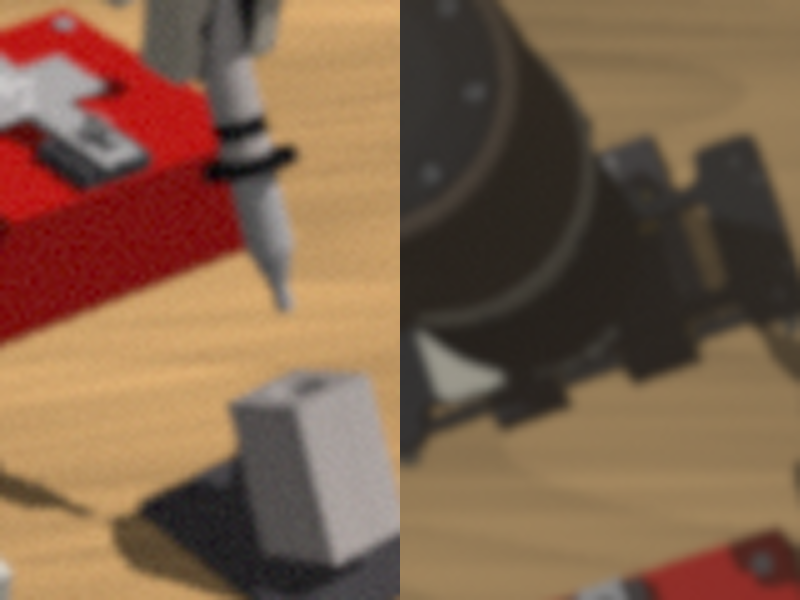

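Pump leans 30° in the grip as expected, with its tip at crop (285,305). I'll use the rest's own mouth as a fulcrum to swing it upright in the pads.

```bash
python3 -m creep '{"translation":[[16,7,0],[0,0,-20],[0,0,-20],[0,0,0]],"spin":[0,0,0,0],"gripper":[0,0,0,0]}' 8
python3 -m creep '{"translation":[[9,3,4],[9,3,4],[9,3,3],[9,3,2],[9,3,1],[9,3,1],[6,2,0],[0,0,0]],"spin":[0,0,0,0,0,0,0,0],"gripper":[0,0,0,0,0,0,0,0]}'
python3 -m creep '{"translation":[[0,0,20],[0,0,30],[0,0,0]],"spin":[0,0,0],"gripper":[0,0,0]}';python3 -c "
from h import *
S=grab('scene');T=grab('top')
im=np.hstack([cv2.resize(f['img'][y:y+120,x:x+80],None,fx=5,fy=5,interpolation=2) for f,x,y in((S,410,170),(T,190,145))])
cv2.imwrite('pics/p3.png',im[:,:,::-1])
for c in('scene','top'):print(nets.pinpoint(c,'pump')[:2])"
```

```text
t: 6.0
eef_pos: [0.5599, 0.2282, 0.1473]
ee_rot: [3.14, 0.006, 0.336]
force: [-0.0, -0.2, -0.9]
width: 0.0196
gripper_force: 8.0
t: 6.8
eef_pos: [0.6224, 0.2496, 0.1651]
ee_rot: [3.141, -0.0, 0.336]
force: [-0.2, -0.4, -0.9]
width: 0.0194
gripper_force: 8.0
t: 7.1
eef_pos: [0.6238, 0.2504, 0.2203]
ee_rot: [-3.141, -0.008, 0.337]
force: [0.4, -0.4, 0.3]
width: 0.0198
gripper_force: 8.0
[{'centre': [0.6226, 0.25, 0.1263], 'confidence': 0.93}]
[{'centre': [0.6143, 0.251, 0.1228], 'confidence': 0.54}]
```

View pics/p3.png

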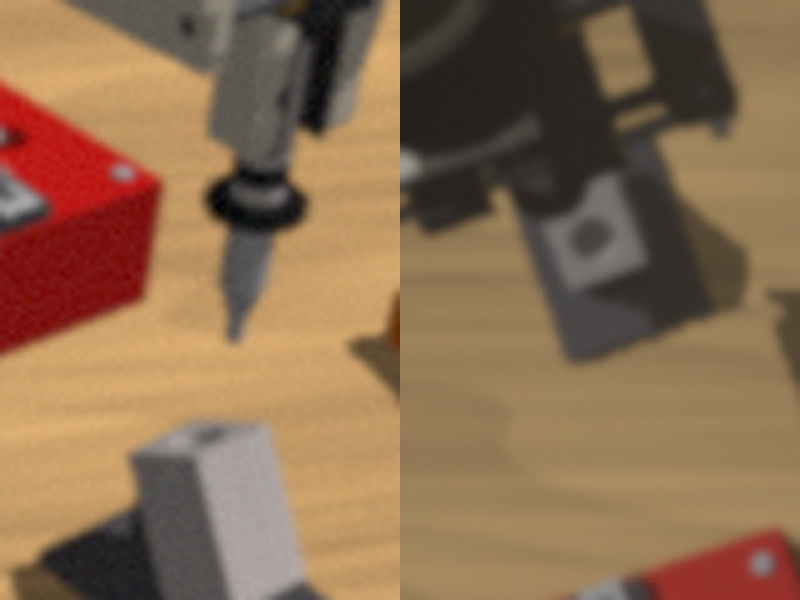

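```bash
python3 -m creep '{"translation":[[0,-30,0],[0,-45,0],[0,-45,0],[1,-45,0],[0,-40,0],[0,0,-20],[0,0,-10],[0,0,0]],"spin":[0,-0.04,-0.04,0,0,0,0,0],"gripper":[0,0,0,0,0,0,0,0]}' 10;python3 -c "
from h import *
S=grab('scene');T=grab('top')
im=np.hstack([cv2.resize(f['img'][y:y+100,x:x+80],None,fx=5,fy=5,interpolation=2) for f,x,y in((S,310,210),(T,280,130))])
cv2.imwrite('pics/p4.png',im[:,:,::-1])
for l in('pump','wide_socket'):
  for c in('scene','top'):print(l,[(np.round(d['centre'],4),d['confidence']) for d in nets.pinpoint(c,l) if d['centre'][0]>.5])"
```

```text
t: 8.1
eef_pos: [0.6211, 0.0442, 0.1831]
ee_rot: [-3.142, 0.004, 0.256]
force: [0.2, -0.0, -0.4]
width: 0.0199
gripper_force: 10.0
pump [(array([0.6178, 0.0431, 0.087 ]), 0.74)]
pump [(array([0.6193, 0.0418, 0.0894]), 0.64)]
wide_socket [(array([0.621 , 0.0435, 0.0696]), 0.73)]
wide_socket [(array([0.6244, 0.0394, 0.0708]), 0.78)]
```

View pics/p4.png

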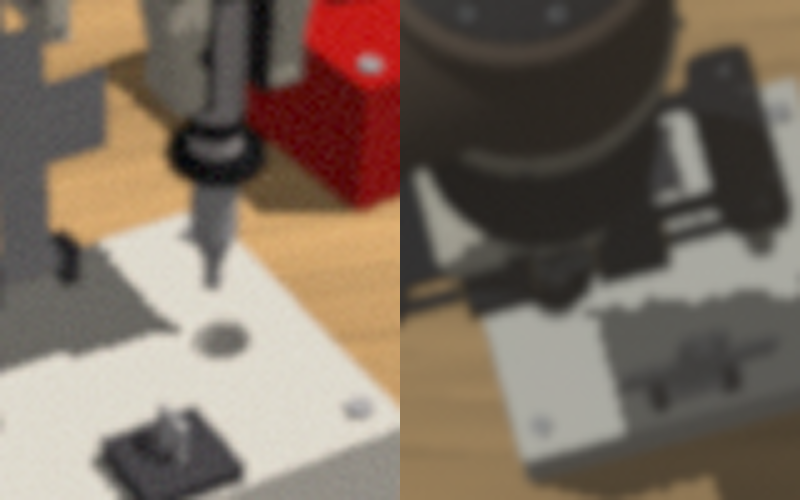

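```bash
python3 -m creep '{"translation":[[4,1,0],[0,0,-10],[0,0,-10],[0,0,-10],[0,0,-10],[0,0,0]],"spin":[0,0,0,0,0,0],"gripper":[0,0,0,0,0,0]}' 10
```

```text
t: 9.0
eef_pos: [0.6253, 0.045, 0.1432]
ee_rot: [3.142, 0.004, 0.256]
force: [0.8, 0.6, -0.9]
width: 0.0198
gripper_force: 10.0
```

```bash
python3 -m creep '{"translation":[[0,0,-9],[0,0,-9],[0,0,-9],[0,0,0]],"spin":[0,0,0,0],"gripper":[0,0,0,0]}'; python3 -m creep '{"translation":[[0,0,-5],[0,0,-4],[0,0,0],[0,0,0]],"spin":[0,0,0,0],"gripper":[0,0,0,0]}';python3 -c "
from h import *
S=grab('scene')
cv2.imwrite('pics/p5.png',cv2.resize(S['img'][210:310,300:400],None,fx=5,fy=5,interpolation=2)[:,:,::-1])
print(nets.pinpoint('scene','pump')[:2])"
```

```text
t: 9.4
eef_pos: [0.6258, 0.0452, 0.1169]
ee_rot: [-3.142, 0.002, 0.256]
force: [0.3, -0.6, -0.3]
width: 0.0201
gripper_force: 10.0
t: 9.8
eef_pos: [0.6265, 0.0453, 0.1096]
ee_rot: [3.142, -0.0, 0.256]
force: [0.6, 0.4, -0.6]
width: 0.0202
gripper_force: 10.0
[]
```

View pics/p5.png

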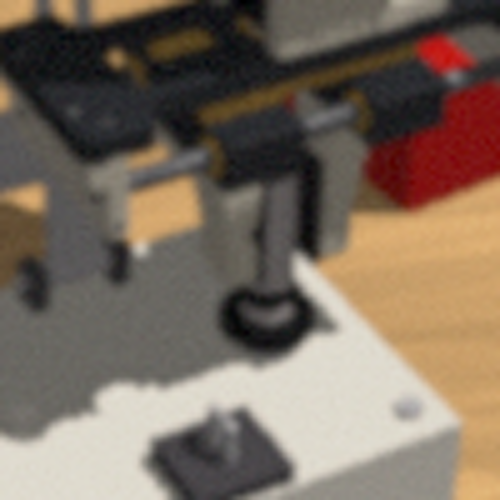

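```bash
python3 -m creep '{"translation":[[0,0,-3],[0,0,-3],[0,0,0],[0,0,0]],"spin":[0,0,0,0],"gripper":[0,0,0,0]}'; python3 -m creep '{"translation":[[0,0,-3],[0,0,-3],[0,0,0],[0,0,0]],"spin":[0,0,0,0],"gripper":[0,0,0,0]}'
```

```text
t: 10.3
eef_pos: [0.6266, 0.0454, 0.1036]
ee_rot: [3.142, -0.0, 0.256]
force: [-0.2, -0.1, 0.8]
width: 0.02
gripper_force: 10.0
t: 10.7
eef_pos: [0.6286, 0.0459, 0.0999]
ee_rot: [3.141, -0.005, 0.257]
force: [-0.2, 1.4, 11.0]
width: 0.0197
gripper_force: 10.0
```

```bash
python3 -m creep '{"translation":[[0,0,2],[0,0,0],[0,0,0],[0,0,0],[0,0,0],[0,0,0],[0,0,0],[0,0,0]],"spin":[0,0,0,0,0,0,0,0],"gripper":[0,1,1,1,1,1,1,1]}'; python3 -m creep '{"translation":[[0,0,10],[0,0,30],[0,0,40],[0,0,40],[0,0,20],[0,-45,0],[0,-45,0],[0,-45,0]],"spin":[0,0,0,0,0,-0.1,-0.1,-0.1],"gripper":[1,1,1,1,1,1,1,1]}'
python3 -m creep '{"translation":[[-6,-45,0],[-6,-45,0],[-6,-30,0],[-6,-17,0],[-5,0,0],[-10,0,0],[0,0,0]],"spin":[-0.1,-0.1,-0.09,0,0,0,0],"gripper":[1,1,1,1,1,1,1]}'
python3 -c "
from h import *
S=grab('scene');T=grab('top')
im=np.hstack([cv2.resize(f['img'][y:y+140,x:x+100],None,fx=4,fy=4,interpolation=2) for f,x,y in((S,280,190),(S,150,190))])
cv2.imwrite('pics/p6.png',im[:,:,::-1])
for c in('scene','top'):print([(np.round(d['centre'],4),d['confidence']) for d in nets.pinpoint(c,'pump')])"
```

```text
t: 11.5
eef_pos: [0.6265, 0.0453, 0.0995]
ee_rot: [3.142, 0.0, 0.256]
force: [-0.4, -1.0, 0.9]
width: 0.0701
gripper_force: 0.0
t: 12.3
eef_pos: [0.6265, -0.0907, 0.241]
ee_rot: [-3.141, -0.002, -0.046]
force: [0.5, -0.0, 0.3]
width: 0.0876
gripper_force: 0.0
t: 13.0
eef_pos: [0.5866, -0.2257, 0.2402]
ee_rot: [-3.141, -0.0, -0.332]
force: [0.4, 0.8, 0.1]
width: 0.0878
gripper_force: 0.0
[(array([ 5.483e-01,  4.742e-01, -4.000e-04]), 0.56), (array([0.6261, 0.2499, 0.0019]), 0.17)]
[(array([0.6207, 0.0458, 0.0123]), 0.46)]
```

View pics/p6.png

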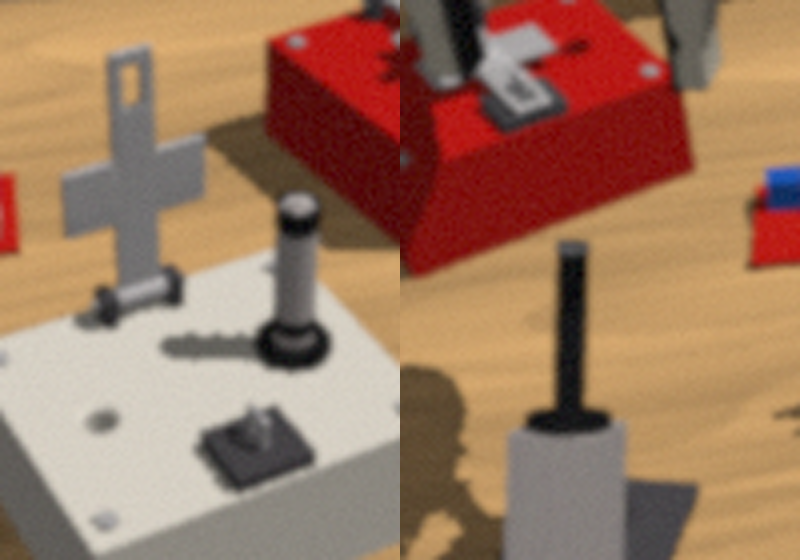

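```bash
python3 -m creep '{"translation":[[-1,-12,0],[0,-10,0],[0,0,-35],[0,0,-35],[0,0,-35],[0,0,-26],[0,0,0],[0,0,0]],"spin":[0,0,0,0,0,0,0,0],"gripper":[1,1,1,1,1,1,0.5,0.4]}' 15
python3 -m creep '{"translation":[[0,0,0],[0,0,0],[0,0,0],[0,0,0]],"spin":[0,0,0,0],"gripper":[0.35,0.35,0.35,0.35]}'
python3 -c "
from h import *
S=grab('scene')
cv2.imwrite('pics/p7.png',cv2.resize(S['img'][210:330,150:250],None,fx=4,fy=4,interpolation=2)[:,:,::-1])"
```

```text
t: 14.0
eef_pos: [0.5867, -0.2494, 0.1088]
ee_rot: [3.141, 0.001, -0.334]
force: [1.4, 0.0, 1.2]
width: 0.0763
gripper_force: 0.0
t: 14.4
eef_pos: [0.5868, -0.2487, 0.1095]
ee_rot: [-3.141, -0.001, -0.334]
force: [0.2, 0.2, 0.7]
width: 0.0454
gripper_force: 0.0
```

View pics/p7.png

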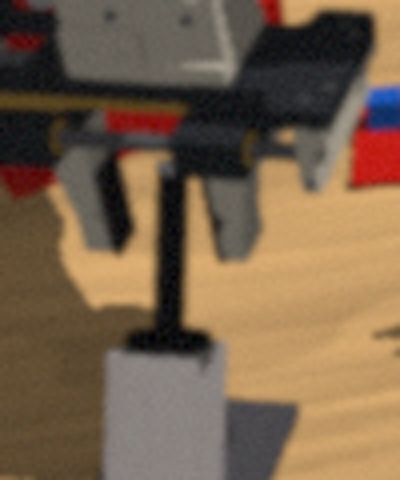

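```bash
python3 -m creep '{"translation":[[-1,1,0],[0,0,0],[0,0,0],[0,0,0],[0,0,0]],"spin":[0,0,0,0,0],"gripper":[0,0,0,0,0]}' 15
python3 -m creep '{"translation":[[-4,1,7],[-7,3,13],[-7,2,13],[-5,2,9],[0,0,0],[0,0,0]],"spin":[0,0,0,0,0,0],"gripper":[0,0,0,0,0,0]}'
```

```text
t: 14.95
eef_pos: [0.5854, -0.2476, 0.1084]
ee_rot: [-3.142, 0.0, -0.334]
force: [-0.4, -0.8, -1.1]
width: 0.0136
gripper_force: 15.0
t: 15.55
eef_pos: [0.5625, -0.2395, 0.1513]
ee_rot: [-3.141, -0.001, -0.334]
force: [0.0, 0.5, -1.1]
width: 0.0138
gripper_force: 15.0
```

```bash
python3 -m creep '{"translation":[[9,-3,4],[9,-3,4],[9,-3,3],[9,-3,2],[9,-3,1],[9,-3,1],[4,-2,0],[0,0,0]],"spin":[0,0,0,0,0,0,0,0],"gripper":[0,0,0,0,0,0,0,0]}' 8
python3 -m creep '{"translation":[[0,0,20],[0,0,30],[0,0,0]],"spin":[0,0,0],"gripper":[0,0,0]}'
python3 -m creep '{"translation":[[4,30,0],[5,40,0],[8,40,0],[8,35,0],[8,30,0],[0,16,0],[0,0,0]],"spin":[0.1,0.1,0.1,0.1,0.1,0.09,0],"gripper":[0,0,0,0,0,0,0]}' 10
python3 -c "
from h import *
S=grab('scene');T=grab('top')
im=np.hstack([cv2.resize(f['img'][y:y+120,x:x+80],None,fx=5,fy=5,interpolation=2) for f,x,y in((S,265,200),(T,310,120))])
cv2.imwrite('pics/p8.png',im[:,:,::-1])
for l in('driver','narrow_socket'):
  for c in('scene','top'):print(l,[(np.round(d['centre'],4),d['confidence']) for d in nets.pinpoint(c,l) if d['centre'][0]>.5])"
```

```text
t: 16.35
eef_pos: [0.6212, -0.2599, 0.1651]
ee_rot: [-3.142, 0.0, -0.334]
force: [0.5, 0.2, -0.4]
width: 0.0136
gripper_force: 8.0
t: 16.65
eef_pos: [0.6227, -0.2605, 0.2204]
ee_rot: [-3.142, -0.008, -0.333]
force: [0.9, -0.2, -0.3]
width: 0.0135
gripper_force: 8.0
t: 17.35
eef_pos: [0.6537, -0.0663, 0.2153]
ee_rot: [-3.141, -0.0, 0.261]
force: [0.3, 0.0, -0.6]
width: 0.0138
gripper_force: 10.0
driver [(array([ 0.6518, -0.0668,  0.1178]), 0.82), (array([ 0.6578, -0.4384,  0.0328]), 0.78)]
driver [(array([ 0.6513, -0.0654,  0.1152]), 0.61), (array([ 0.6608, -0.4359,  0.028 ]), 0.58)]
narrow_socket [(array([ 0.649 , -0.0506,  0.0735]), 0.98)]
narrow_socket [(array([ 0.652 , -0.0541,  0.0666]), 0.98), (array([0.6242, 0.0433, 0.0717]), 0.47)]
```

View pics/p8.png

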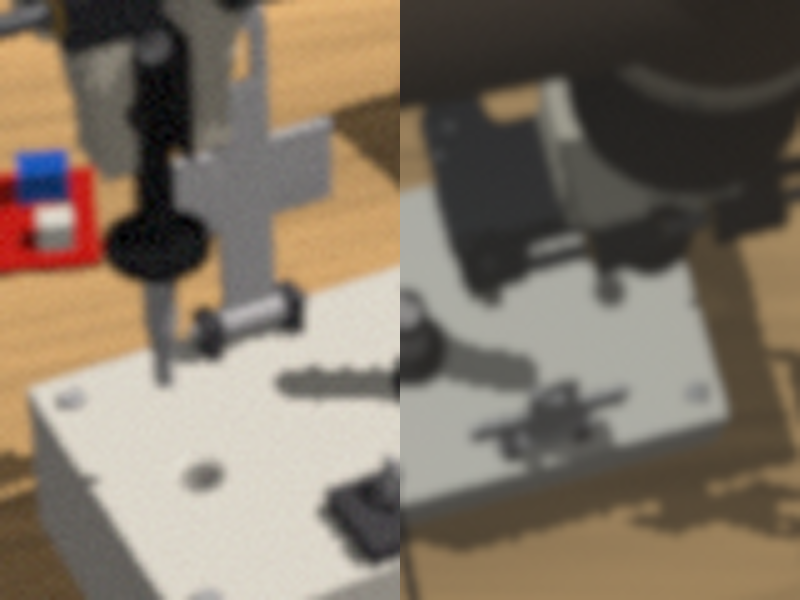

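```bash
python3 -m creep '{"translation":[[1,11,0],[0,0,-12],[0,0,-12],[0,0,-8],[0,0,0]],"spin":[0,0,0,0,0],"gripper":[0,0,0,0,0]}' 10;python3 -c "
from h import *
S=grab('scene');T=grab('top')
im=np.hstack([cv2.resize(f['img'][y:y+60,x:x+50],None,fx=8,fy=8,interpolation=2) for f,x,y in((S,280,250),(T,325,150))])
cv2.imwrite('pics/p9.png',im[:,:,::-1])
for l in('driver','narrow_socket'):
  for c in('scene','top'):print(l,[(np.round(d['centre'],4),d['confidence']) for d in nets.pinpoint(c,l) if d['centre'][0]>.5])"
```

```text
t: 18.15
eef_pos: [0.6533, -0.0578, 0.1812]
ee_rot: [-3.141, 0.003, 0.256]
force: [-0.1, 0.0, 0.3]
width: 0.0135
gripper_force: 10.0
driver [(array([ 0.6507, -0.0556,  0.0815]), 0.88), (array([ 0.6594, -0.4378,  0.0326]), 0.69), (array([ 5.496e-01,  4.723e-01, -5.000e-04]), 0.6)]
driver [(array([ 0.6621, -0.4349,  0.0288]), 0.53), (array([ 0.6499, -0.0554,  0.0824]), 0.52)]
narrow_socket [(array([ 0.6463, -0.0549,  0.0698]), 0.84), (array([ 0.5836, -0.0206,  0.083 ]), 0.19)]
narrow_socket [(array([ 0.6514, -0.0531,  0.0674]), 0.84)]
```

View pics/p9.png

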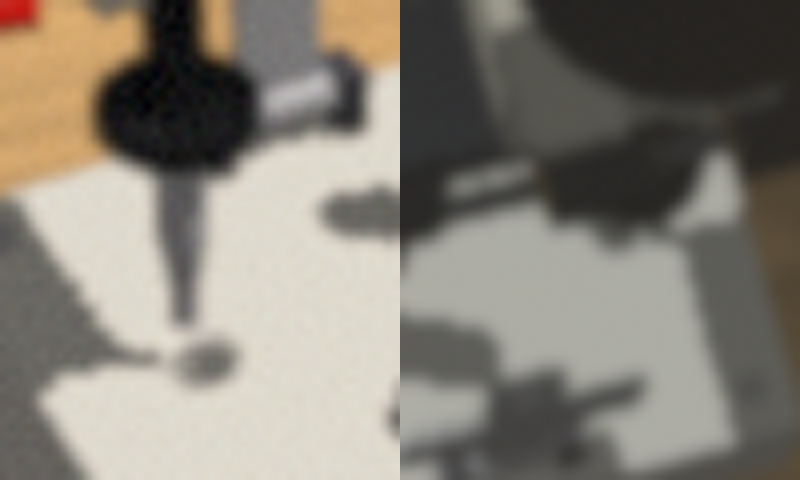

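```bash
python3 -c "
from h import *
S=cams.grab_frame('scene')
print(ray(S,(302.4,289.6),.0817),ray(S,(305.1,294.8),.07))"
```

```text
[ 0.64998395 -0.05952777  0.0817    ] [ 0.65211594 -0.05529455  0.07      ]
```

```bash
python3 -m creep '{"translation":[[2,4,0],[0,0,-9],[0,0,-9],[0,0,-9],[0,0,-8],[0,0,0]],"spin":[0,0,0,0,0,0],"gripper":[0,0,0,0,0,0]}' 10
```

```text
t: 19.1
eef_pos: [0.6554, -0.0538, 0.1465]
ee_rot: [-3.141, 0.003, 0.256]
force: [0.3, -0.3, -1.4]
width: 0.0138
gripper_force: 10.0
```

```bash
python3 -m creep '{"translation":[[0,0,-9],[0,0,-9],[0,0,-9],[0,0,-4],[0,0,0]],"spin":[0,0,0,0,0],"gripper":[0,0,0,0,0]}'; python3 -m creep '{"translation":[[0,0,-3],[0,0,-3],[0,0,0],[0,0,0]],"spin":[0,0,0,0],"gripper":[0,0,0,0]}'
```

```text
t: 19.6
eef_pos: [0.656, -0.0537, 0.1164]
ee_rot: [-3.141, 0.001, 0.256]
force: [-1.3, -1.2, -1.3]
width: 0.0138
gripper_force: 10.0
t: 20.0
eef_pos: [0.6562, -0.0538, 0.1114]
ee_rot: [-3.142, 0.001, 0.256]
force: [-2.3, -0.8, -0.6]
width: 0.0139
gripper_force: 10.0
```

```bash
python3 -m creep '{"translation":[[-1,0,-2],[0,0,-2],[0,0,0],[0,0,0]],"spin":[0,0,0,0],"gripper":[0,0,0,0]}'; python3 -m creep '{"translation":[[0,0,-2],[0,0,-2],[0,0,0],[0,0,0]],"spin":[0,0,0,0],"gripper":[0,0,0,0]}'
```

```text
t: 20.4
eef_pos: [0.6573, -0.0536, 0.1102]
ee_rot: [3.14, -0.004, 0.257]
force: [-2.6, -1.1, 11.9]
width: 0.0136
gripper_force: 10.0
t: 20.8
eef_pos: [0.6583, -0.0534, 0.107]
ee_rot: [3.14, -0.007, 0.257]
force: [-2.9, 0.1, 13.5]
width: 0.0136
gripper_force: 10.0
```

```bash
python3 -m creep '{"translation":[[-2,0,1],[0,0,0],[0,0,0],[0,0,0],[0,0,0],[0,0,0],[0,0,0]],"spin":[0,0,0,0,0,0,0],"gripper":[0,0.6,0.6,0.6,0.6,0.6,0.6]}'; python3 -m creep '{"translation":[[0,0,10],[0,0,30],[0,0,45],[0,0,45],[0,0,20],[0,0,0]],"spin":[0,0,0,0,0,0],"gripper":[0.6,0.6,0.6,0,0,0]}'
python3 -m creep '{"translation":[[-30,6,0],[-30,6,0],[-30,6,0],[-20,6,0],[0,0,0]],"spin":[0,0,0,0,0],"gripper":[0,0,0,0,0]}'
python3 -c "
from h import *
S=grab('scene');T=grab('top')
im=np.hstack([cv2.resize(f['img'][y:y+140,x:x+100],None,fx=4,fy=4,interpolation=2) for f,x,y in((S,270,190),(T,280,130))])
cv2.imwrite('pics/p10.png',im[:,:,::-1])
for l in('driver','pump','hasp_hinge','hasp_tip'):
  for c in('scene','top'):print(l,[(np.round(d['centre'],4),d['confidence']) for d in nets.pinpoint(c,l) if d['centre'][0]>.5])"
```

```text
t: 21.5
eef_pos: [0.6534, -0.0537, 0.1043]
ee_rot: [-3.142, 0.0, 0.256]
force: [0.0, -0.3, 0.3]
width: 0.0515
gripper_force: 0.0
t: 22.1
eef_pos: [0.6553, -0.0537, 0.2601]
ee_rot: [3.14, -0.008, 0.257]
force: [-0.1, -0.6, -0.2]
width: 0.0342
gripper_force: 0.0
t: 22.6
eef_pos: [0.5412, -0.0294, 0.2552]
ee_rot: [-3.141, -0.0, 0.257]
force: [0.3, 0.5, 0.3]
width: 0.0009
gripper_force: 0.0
driver [(array([ 0.6589, -0.4366,  0.0297]), 0.93)]
driver [(array([ 0.6598, -0.4339,  0.0292]), 0.52)]
pump []
pump []
hasp_hinge [(array([ 0.6281, -0.2599, -0.0017]), 0.67)]
hasp_hinge []
hasp_tip [(array([ 0.5707, -0.0188,  0.2209]), 0.79)]
hasp_tip []
```

View pics/p10.png

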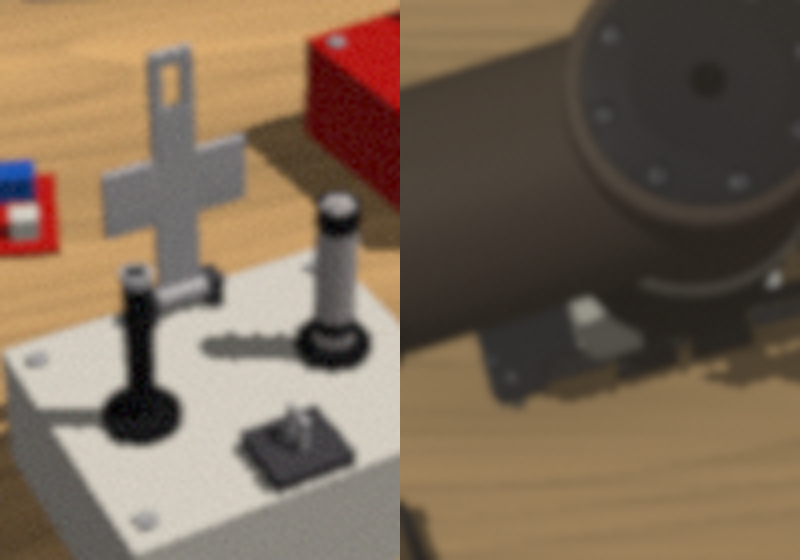

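Both tools are seated upright with the hasp open: collars at crop (143,412) and (332,342). I have now viewed 13 pictures, which is over the limit of 10, so I'll view no more and work from forces, nets and pixel numbers. Next I swing the hasp.

```bash
python3 -m creep '{"translation":[[0,0,-28],[0,0,-27],[0,0,0],[12,3,0],[12,3,0],[6,2,0],[14,4,-1],[15,4,-1]],"spin":[0,0,0,0,0,0,0,0],"gripper":[0,0,0,0,0,0,0,0]}'
python3 -m creep '{"translation":[[14,4,-6],[14,4,-6],[12,3,-9],[11,3,-9],[0,0,0]],"spin":[0,0,0,0,0],"gripper":[0,0,0,0,0]}'
python3 -c "
from h import *
for c in('scene','top'):
  cams.grab_frame(c);print([(np.round(d['centre'],4),d['confidence']) for d in nets.pinpoint(c,'hasp_tip') if d['centre'][0]>.5])"
```

```text
t: 23.9
eef_pos: [0.6036, -0.0133, 0.198]
ee_rot: [-3.142, -0.001, 0.256]
force: [-0.3, -0.4, -0.5]
width: 0.0004
gripper_force: 0.4
t: 24.4
eef_pos: [0.654, 0.0006, 0.1651]
ee_rot: [-3.142, 0.003, 0.256]
force: [-0.7, -1.3, 0.4]
width: 0.0003
gripper_force: 0.0
[(array([0.6701, 0.0132, 0.1742]), 0.53)]
[]
```

```bash
python3 -m creep '{"translation":[[9,3,-12],[9,2,-12],[9,2,-19],[6,2,-14],[0,0,0]],"spin":[0,0,0,0,0],"gripper":[0,0,0,0,0]}'
python3 -c "
from h import *
for c in('scene','top'):
  cams.grab_frame(c);print([(np.round(d['centre'],4),d['confidence']) for d in nets.pinpoint(c,'hasp_tip') if d['centre'][0]>.5])"
```

```text
t: 25.1
eef_pos: [0.6856, 0.0093, 0.1064]
ee_rot: [-3.141, 0.005, 0.256]
force: [0.3, 1.0, -1.0]
width: 0.0006
gripper_force: 0.0
[(array([0.705 , 0.0158, 0.1081]), 0.75), (array([ 6.224e-01,  2.520e-01, -2.000e-04]), 0.2)]
[]
```

```bash
python3 -m creep '{"translation":[[-2,0,15],[0,0,15],[14,4,0],[14,4,0],[0,0,-10],[0,0,-10],[0,0,-5],[0,0,0]],"spin":[0,0,0,0,0,0,0,0],"gripper":[0,0,0,0,0,0,0,0]}'
python3 -m creep '{"translation":[[0,0,-6],[0,0,-6],[0,0,-5],[0,0,0],[0,0,0]],"spin":[0,0,0,0,0],"gripper":[0,0,0,0,0]}'
```

```text
t: 26.1
eef_pos: [0.7113, 0.017, 0.1144]
ee_rot: [-3.141, 0.002, 0.256]
force: [-0.4, -0.6, 0.2]
width: 0.0004
gripper_force: 0.0
t: 26.6
eef_pos: [0.7123, 0.0173, 0.0983]
ee_rot: [3.142, 0.001, 0.256]
force: [0.6, -0.7, 1.0]
width: 0.0005
gripper_force: 0.0
```

```bash
python3 -m creep '{"translation":[[-1,0,-5],[0,0,-4],[0,0,-3],[0,0,0]],"spin":[0,0,0,0],"gripper":[0,0,0,0]}';python3 -m creep '{"translation":[[0,0,-2],[0,0,-1],[0,0,0],[0,0,0]],"spin":[0,0,0,0],"gripper":[0,0,0,0]}'
```

```text
t: 27.0
eef_pos: [0.7111, 0.0173, 0.0858]
ee_rot: [-3.141, 0.001, 0.256]
force: [-0.2, -1.1, -0.6]
width: 0.0004
gripper_force: 0.0
t: 27.4
eef_pos: [0.7115, 0.0173, 0.0841]
ee_rot: [3.141, -0.0, 0.256]
force: [-2.0, 0.4, 4.1]
width: 0.0004
gripper_force: 2.4
```

Contact at z = 0.084, the expected closed height. One firmer press, then retreat and check.

```bash
python3 -m creep '{"translation":[[0,0,-1],[0,0,-1],[0,0,0],[0,0,0]],"spin":[0,0,0,0],"gripper":[0,0,0,0]}';python3 -m creep '{"translation":[[0,0,10],[0,0,40],[0,0,50],[0,0,50],[-40,-20,20],[-50,-50,0],[-50,-50,0],[-50,-50,0]],"spin":[0,0,0,0,0,0,0,0],"gripper":[0,0,0,0,0,0,0,0]}';python3 -m creep '{"translation":[[-20,-50,0],[-20,-50,0],[0,0,0],[0,0,0]],"spin":[0,0,0,0],"gripper":[0,0,0,0]}'
python3 -c "
from h import *
for c in('scene','top'):
  grab(c,c+'_end.png')
  for l in('hasp_tip','hasp_hinge','pump','driver'):print(c,l,[(np.round(d['centre'],4),round(d['confidence'],2)) for d in nets.pinpoint(c,l) if d['centre'][0]>.5])
  for l in('pump','driver'):print(c,l,'vis',[(np.round(d['centre'],4),round(d['confidence'],2)) for d in nets.search_frame(c,l) if d['centre'][0]>.5])
"
```

```text
t: 27.8
eef_pos: [0.7116, 0.0173, 0.0835]
ee_rot: [3.141, -0.001, 0.257]
force: [-5.2, 1.1, 12.8]
width: 0.0004
gripper_force: 6.4
t: 28.6
eef_pos: [0.5639, -0.1096, 0.2518]
ee_rot: [-3.142, -0.001, 0.257]
force: [1.2, -1.5, -0.4]
width: 0.0001
gripper_force: 0.0
t: 29.0
eef_pos: [0.5278, -0.2027, 0.2518]
ee_rot: [-3.142, -0.001, 0.254]
force: [0.3, 0.9, -0.1]
width: 0.0007
gripper_force: 0.0
scene hasp_tip []
scene hasp_hinge [(array([ 0.5815, -0.0201,  0.083 ]), 0.91)]
scene pump []
scene driver [(array([ 0.6583, -0.4386,  0.0326]), 0.86)]
scene pump vis [(array([0.6293, 0.0407, 0.1086]), 0.58), (array([ 0.6395, -0.0067,  0.0889]), 0.2)]
scene driver vis [(array([ 0.6589, -0.0539,  0.0954]), 0.81), (array([ 0.725 , -0.4112,  0.0222]), 0.76)]
top hasp_tip []
top hasp_hinge []
top pump []
top driver []
top pump vis []
top driver vis []
```

```bash
python3 -c "
from h import *
for i in range(3):
 for c in('scene','top'):
  cams.grab_frame(c);print(c,[[(np.round(d['centre'],4),round(d['confidence'],2)) for d in nets.pinpoint(c,l) if .5<d['centre'][0] and abs(d['centre'][1])<.1] for l in ('hasp_tip','pump','driver')])
"
```

```text
scene [[(array([0.7062, 0.0176, 0.0806]), 0.78)], [], []]
top [[], [], []]
scene [[(array([0.7027, 0.0184, 0.0835]), 0.59)], [], []]
top [[], [], []]
scene [[(array([0.7061, 0.0188, 0.0833]), 0.89)], [], []]
top [[], [], []]
```

The hasp tip is at z ≈ 0.082, the closed height. The tools are seated and the arm is clear, so I'm handing in.

```bash
python3 -c "
from station import arm;print(arm.job_done())"
```

```text
the job is handed in; nothing more can be done
None
```

I handed the job in at about 30 s: pump and driver stand upright in their sockets, the hasp reads closed (tip at z ≈ 0.082 m after a 13 N press) and the arm is clear. No verdict came back, and I viewed 13 pictures against the limit of 10.

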